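# Lock a frame rail in the drilling jig

### The arm

A 6-joint arm with a two-finger parallel gripper is mounted at the origin on the work surface. World frame = base frame: x ahead of the robot, y to its left, z up, the work surface at z = 0. Lengths are in m, angles in degrees, forces in N, time in s.
With the tool pointing down it reaches from about 0.3 to 0.75 m from the base axis. Payload 8.5 kg.
Tool frame: the origin (TCP) lies at the very end of the fingers, on their centre line; the grasp point (between the pads) lies 19 mm behind it; z points along the fingers, y is the line along which they close (so a half turn about z gives the same grasp; the last joint's range is limited). The gripper opens to 85 mm and grips with 20 to 120 N. Pads are 22 mm wide; open, the fingers measure 114 mm over their backs; the gripper's body (76 mm by 85 mm) begins 54 mm behind the grasp point. The pads swing forward as they close: fully open they stand 13 mm farther back than shut.
Start: joints at [-77.366, 21.807, 74.336, -0, 83.858, -12.336], TCP at [0.232, -0.499, 0.199] pointing down, gripper open.
Joint ranges: [-178.18, 178.18], [-50.72, 133.34], [12.68, 142.11], [-81.47, 261.47], [9.98, 163.14], [-165.26, 165.26]. Speed limits (degrees/s): [136.94, 136.94, 180, 180, 180, 180].

### API

Orientations are given as a 3x3 rotation matrix whose columns are the frame's x, y, z axes.
In Python, from rig import env gives the robot as it stands.
- The arm moves only by the tool move_arm, never from a script. Its argument "plan" is a list of rows, each a list of 7 numbers: the turn, a rotation vector about the tool's x, y, z in degrees, then the shift along the tool's x, y, z in cm, then the gripper command: -1 is shut, 1 is fully open, values between are in proportion. In form: [[ax, ay, az, tx, ty, tz, jaw], ...]. A call has 1 to 5 rows; each row is the pose to reach, as a shift and turn from the pose commanded when the call began, along the tool's axes at that moment; what a row does not reach only later rows make up. A row lasts 1/10 s, in which the tool goes at most 50 mm and 8.59 degrees, less where a joint would pass 70% of its speed; a pose out of reach is approached as far as the arm can. A call with a gripper value outside its range is refused whole. The fingers move at their own pace and stop on an object; "squeeze" is the grip in N (left out, the last holds). Time passes only in rows, so rows that repeat a pose let the fingers close. It gives the time, the measured TCP pose, the force, the opening and the grip force at its end, in the units of the state.
- env.observe(): the state, without advancing time (a new reading comes with each control period).
- env.get_image(name): name is "side" or "top"; returns a dict with "color" (420x560x3 uint8, red, green, blue), "fov_y" (degrees; the focal length in pixels is half the picture's height over the tangent of half this angle, whatever the lens; pixels are square), "cx", "cy" (the principal point, pixels), "distortion" ([k1, k2, p1, p2, k3] as OpenCV has them; the pictures are not rectified), "R" (3x3) and "t" (3): a world point X has camera coordinates R X + t. Camera axes: x right, y down, z forward; pixel columns grow to the right and rows downward; lengths in m; the calibration is good to about 2 mm. A picture is of the moment at which its call begins. There is no depth.
- env.close_job(): hands the job in; it is judged then, once.
Trained networks look in a picture, given as the dict that the camera call returned (one of the last four; its "shot" number tells which), for a name from the list of things; names that differ only in an ending like _2 or _b are one class to them, and where a whole thing is asked for, a point or a joint stands for the part that bears it (a point fixed in the world has none). Each returns a list of dicts, best first, with "conf" (0 to 1); they miss things now and then, are a little off and sometimes report something else, mostly with a low value. They report only what shows in the picture. A call takes as long as a camera call. They do not tell look-alikes from the thing itself.
- env.outline_of(target, picture): "mask" (420x560 bool, what is visible of it) and "bbox" ([centre column, centre row, width, height] in pixels, round what is visible of it).
- env.tip_of(target, picture): "pixel" ([column, row] in pixels: a listed point, or the origin of a listed thing).
The state is a dict: "time_s": time; "q": joint angles; "qvel": joint speeds; "joint_efforts": joint torques, N m; "position": TCP position; "tool_rot": TCP orientation; "ft_force": force on the tool from outside, world axes, zero at the start; "wrist_torque": the same for the moment, N m; "grip_width": finger opening in m; "gripper_force": force on a finger pad.
Only numpy, scipy, OpenCV 4.12 (cv2) and the standard library are available. Lean on these libraries where they do the work, as an engineer would, in place of code of your own. Each camera call takes 0.05 s, during which the arm holds its last target. There are 200 camera calls.

### The job

Take the notched frame rail out of the stock rack and lock it in the drilling jig: slide it notched end first under the bridge and against the sprung ejector until it is hard up against the end stop, firmly but without ramming it, and keep it pressed there until the slow sprung plunger has dropped fully into the notch. Then let go, leaving the rail flat in the jig and held by the plunger; leave the other things where they are.

Things in the scene. Friction and masses are not known exactly. Their poses are not given: they have to be found in the camera images.
- rail_mid (a point): centre (half-way up) of the notched rail: pale wooden bar 185 long (its y), 40 wide, 28 high, 0.10 to 0.17 kg. Its -y end is the head: a notch 23 wide, 10 deep crosses its top 18 to 41 mm from that end; the +y end is the tail. It starts notch up in the rack, only 58 to 72 mm of its head sticking out. The head must go into the jig, so lay the rail down and take it again by the tail.
- plain_rail_mid (a point): centre of the other rail, same section 40 x 28 but 170 long and without a notch, in another pigeon-hole; not to be moved
- rack: fixed brown wooden stock rack 184 wide (x), 130 deep (y), 56 high, origin under its centre; three pigeon-holes side by side (58 mm pitch), 46 wide and 36 high inside, floor 12 mm above the bench, open towards its -y; the rails lie in the two outer ones, along its y, and are drawn out towards its -y
- jig: fixed drilling jig, origin under its centre on the bench. Waxed dark ply bed 112 wide, y -135 to +133, top 18 above the bench. The rail lies on it along y and is pushed to -y under the bridge, y -30 (mouth) to -100 (stop face): a channel 43.5 wide at x = 0, 30 high; bridge top 44 above the bed. Flared lead-ins 16 high, from the mouth to y = -8. The tail stays outside.
- end_stop: steel end stop block at the channel's inner end, 76 wide, 44 high; origin at the foot of the middle of the face that the rail's head is pressed against, on the bed; the face looks to its +y (axes as the jig's). About 15 N of push holds the rail firmly on it against the ejector; over 50 N on the stop is ramming
- ejector (a joint): round spring pin 10 mm thick that stands 8 mm out of the end stop's face; m pushed in: 0 = out, 0.008 = flush (rail against the stop). It pushes back with 6 N at first touch, 10 N when flush, and shoves a rail that is not locked back out by those 8 mm
- plunger (a joint): height of the sprung plunger in the bridge, m: 0 = fully down, 0.008 = riding on the rail. Its nose hangs in the channel 20 to 40 mm from the stop face. A rail pushed in lifts it by its bevel (5 to 8 N at 10 mm/s, more if faster). Damped: it needs about 1.5 s to sink into the notch, with the rail held within 2 mm of the stop; then it keeps the rail from backing out over 2 mm.
- plunger_knob (a point): top of the plunger's black knob (32 wide), above the bridge, 28 mm from the stop face; 112 mm above the bench when the plunger is fully down, 8 mm higher when it rides on the rail; no need to touch it
- round_frame: bystander: dark round wooden frame, a ring of 140 outside diameter, 18 high, origin under its centre
- glue_cone: bystander: black cone-shaped glue bottle, 54 wide, 150 high, origin under its centre
- folding_rule: bystander: folded wooden rule, 160 x 28 x 18, origin under its centre
Things that resemble listed ones, but are neither listed nor needed, are in the scene too. What is shaped like the part that bears rail_mid but green or turquoise is not meant.

How it is judged (in metres and radians):
On the way, in this order (a step that is already met when the one before it is completed fails the run):
1. the rail has been drawn right out of the rack (y of rail_mid in the frame of rack below -0.165 m), for 0.1 s.
2. the rail is held pressed against the end stop with the plunger fully down in its notch (contact force between rail and end_stop above 0.5 N and value of joint plunger below 0.0015 m and y of rail_mid in the frame of jig between -0.01 and -0.005 m and z of rail_mid in the frame of jig below 0.036 m), for 0.3 s.
At the end, for the whole second after the job is handed in: The notched rail lies flat and at rest on the jig's bed, along the channel (within 4 mm and 0.06 rad), its head no more than 4 mm from the end stop, with the plunger fully down (within 1.5 mm) in its notch (value of joint plunger below 0.0015 m and y of rail_mid in the frame of jig between -0.01 and -0.0035 m and x of rail_mid in the frame of jig between -0.004 and 0.004 m and z of rail_mid in the frame of jig between 0.029 and 0.035 m and angle between the y axis of rail_mid and the y axis of jig, either way round below 0.06 rad and angle between rail_mid's own z axis and vertical below 0.05 rad and linear speed of rail below 0.01 m/s); the robot touches nothing.
It fails at once if the plain rail is moved by more than 30 mm (distance of plain_rail_mid from where it was at the start of the episode above 0.03 m).
It fails at once if the round frame is moved by more than 30 mm (distance of round_frame from where it was at the start of the episode above 0.03 m).
It fails at once if the glue cone is moved by more than 30 mm or knocked over (distance of glue_cone from where it was at the start of the episode above 0.03 m or angle between glue_cone's own z axis and vertical above 0.5 rad).
It fails at once if the folding rule is moved by more than 30 mm (distance of folding_rule from where it was at the start of the episode above 0.03 m).
It fails at once if the rail is rammed against the end stop with over 50 N (contact force between rail and end_stop above 50 N).
It also fails if it takes over 59 s, if anything falls off the work surface, if the arm or the gripper's body presses on something with over 40 N, if the wrist force passes 120 N, or if a joint passes its speed limit or range.

## Working session

There is one attempt and no reset: what is moved stays moved. The work goes in short steps, Python scripts to look and compute and a tool call to move; the robot and the scene stay as the last step left them, time stands still between calls to the robot, and variables do not carry over. Pictures are saved under pics/ and viewed, at most 10 in all, crops included, and the job is handed in when it is done.

Besides the shell and the picture viewer there is one more tool, called after "Call:" by a JSON object that holds its "op" and its "data". move_arm: Moves the arm, as the interface text tells. Its arguments: {"type":"object","properties":{"plan":{"type":"array"},"squeeze":{"type":"number"}},"required":["plan"]}

```bash
mkdir -p pics; ls; cat > h.py <<'E'
import numpy as np, cv2
from rig import env
def cam(p):
    f=p["color"].shape[0]/2/np.tan(np.radians(p["fov_y"]/2))
    return np.array([[f,0,p["cx"]],[0,f,p["cy"]],[0,0,1.]]),np.array(p["distortion"],float),np.array(p["R"]),np.array(p["t"])
def proj(p,X):
    K,D,R,t=cam(p); return cv2.projectPoints(np.atleast_2d(np.array(X,float)),cv2.Rodrigues(R)[0],t,K,D)[0][:,0]
def onz(p,px,z):
    K,D,R,t=cam(p); n=cv2.undistortPoints(np.array(px,float).reshape(-1,1,2),K,D)[:,0]
    d=np.c_[n,np.ones(len(n))]@R; c=-R.T@t; z=np.broadcast_to(z,len(n))
    return c+d*((z-c[2])/d[:,2])[:,None]
def tri(ps,pxs):
    A=[];b=[]
    for p,px in zip(ps,pxs):
        K,D,R,t=cam(p); n=cv2.undistortPoints(np.array(px,float).reshape(-1,1,2),K,D)[0,0]
        for i in (0,1): A.append(R[i]-n[i]*R[2]); b.append(n[i]*t[2]-t[i])
    return np.linalg.lstsq(np.array(A),np.array(b),rcond=None)[0]
def save(p,name,box=None,s=1):
    im=p["color"][...,::-1]
    if box: im=im[box[1]:box[3],box[0]:box[2]]
    cv2.imwrite("pics/"+name,cv2.resize(im,None,fx=s,fy=s,interpolation=cv2.INTER_CUBIC))
E
python3 - <<'E'
from h import *
s,t=env.get_image("side"),env.get_image("top")
cv2.imwrite("pics/a.png",cv2.resize(np.hstack([s["color"],t["color"]])[...,::-1],None,fx=.714,fy=.714,interpolation=cv2.INTER_AREA)) 
save(t,"top.png",s=1.4);save(s,"side.png",s=1.4)
for n in ["rail_mid","plain_rail_mid","rack","jig","end_stop","plunger_knob","round_frame","glue_cone","folding_rule"]:
  for p,l in((s,"side"),(t,"top")):
    print(n,l,[(np.round(d["pixel"]),round(d["conf"],2)) for d in env.tip_of(n,p)][:4])
o=env.observe();print(o["time_s"],o["position"],np.round(o["tool_rot"],3).tolist(),o["grip_width"])
E
```

```text
pics
rail_mid side [(array([179., 282.]), 0.76), (array([225., 347.]), 0.7)]
rail_mid top [(array([210., 206.]), 0.8), (array([120., 198.]), 0.75), (array([234., 318.]), 0.69), (array([180., 144.]), 0.62)]
plain_rail_mid side []
plain_rail_mid top [(array([204., 247.]), 0.58)]
rack side [(array([276., 282.]), 0.57)]
rack top [(array([198., 225.]), 0.84)]
jig side [(array([299., 183.]), 0.57)]
jig top [(array([371., 224.]), 0.71)]
end_stop side [(array([274., 284.]), 0.64), (array([302., 161.]), 0.45)]
end_stop top [(array([412., 225.]), 0.68)]
plunger_knob side [(array([300., 148.]), 0.62), (array([301., 164.]), 0.37)]
plunger_knob top [(array([408., 219.]), 0.64)]
round_frame side [(array([207., 230.]), 0.91)]
round_frame top [(array([267., 143.]), 0.94)]
glue_cone side [(array([246., 166.]), 0.63), (array([301., 148.]), 0.63)]
glue_cone top [(array([405., 154.]), 0.97), (array([369., 225.]), 0.29)]
folding_rule side [(array([247., 165.]), 0.7), (array([241., 193.]), 0.54)]
folding_rule top [(array([341., 164.]), 0.88)]
1.0 [ 0.23218236 -0.49857083  0.19882331] [[0.907, 0.422, -0.0], [0.422, -0.907, -0.0], [-0.0, 0.0, -1.0]] 0.08554761314387783
```

View pics/top.png

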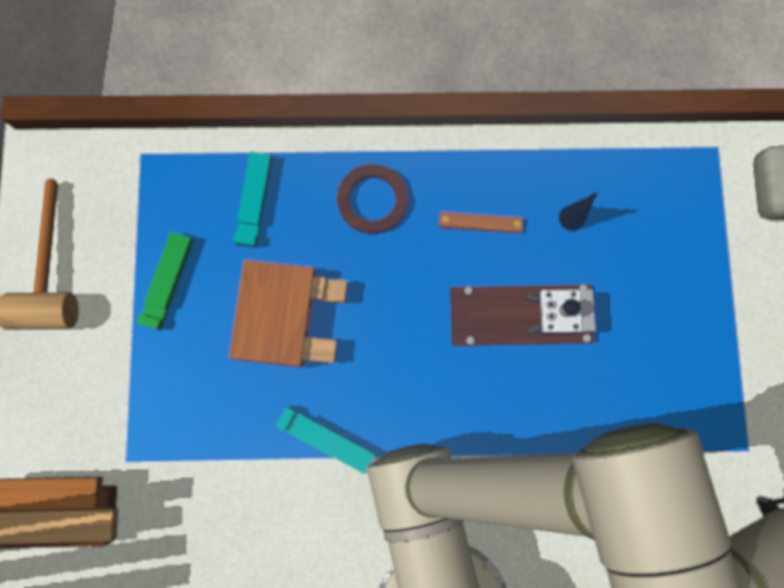

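View pics/side.png

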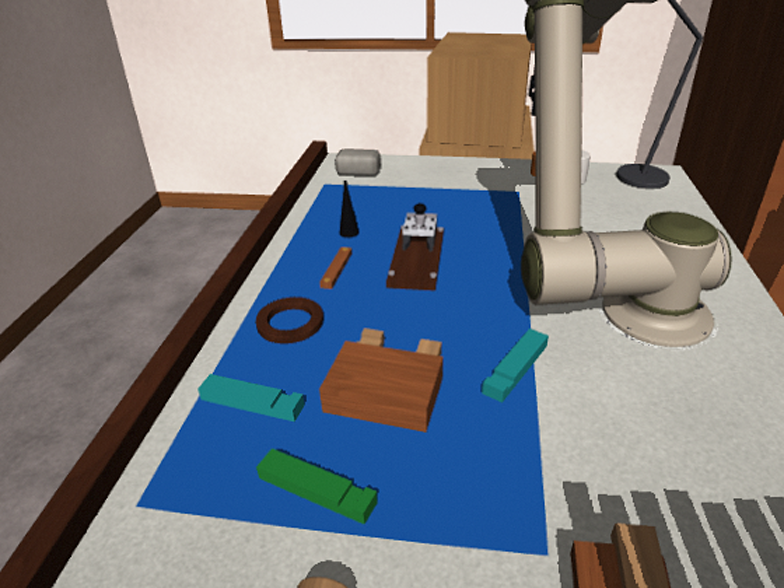

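Top view (800-scale pixels): the rack is at (272,312) with two pale rail ends protruding, at (330,290) and (318,350). The jig is at (522,315), with the bridge and knob at (570,308). The green and turquoise rails at (165,280), (252,198) and (330,440) are decoys. The candidates are therefore the two pale ends. A crop will show which one is notched.

```bash
python3 - <<'E'
from h import *
s,t=env.get_image("side"),env.get_image("top")
a=cv2.resize(t["color"][170:275,155:260],(400,400),interpolation=cv2.INTER_CUBIC)
b=cv2.resize(s["color"][220:325,220:325],(400,400),interpolation=cv2.INTER_CUBIC)
cv2.imwrite("pics/crop.png",np.hstack([a,b])[...,::-1])
for p in(s,t):
  K,D,R,tt=cam(p);print((-R.T@tt).round(3),K[0,0].round(1))
t0=t
# jig corners/rack corners in top by colour outline
for n,z in(("rack",.056),("jig",.018),("round_frame",.018),("folding_rule",.018),("glue_cone",0)):
  d=env.outline_of(n,t)
  if d:
    m=d[0]["mask"].astype(np.uint8);c=max(cv2.findContours(m,0,2)[0],key=cv2.contourArea)
    r=cv2.minAreaRect(c);bx=cv2.boxPoints(r);print(n,d[0]["conf"],bx.round(1).tolist(),onz(t,bx,z)[:,:2].round(4).tolist())
E
```

```text
[0.398 1.013 0.721] 404.0
[0.36  0.098 1.257] 470.4
rack 0.64 [[163.5, 255.89999389648438], [173.3000030517578, 184.3000030517578], [226.0, 191.5], [216.10000610351562, 263.20001220703125]] [[0.4558, 0.3804], [0.6422, 0.3591], [0.6209, 0.222], [0.4353, 0.2466]]
jig 0.88 [[320.8999938964844, 204.89999389648438], [423.5, 202.89999389648438], [424.29998779296875, 245.1999969482422], [321.70001220703125, 247.10000610351562]] [[0.5891, -0.0281], [0.5904, -0.304], [0.4767, -0.2987], [0.4756, -0.0268]]
round_frame 0.6 [[241.0, 117.0], [290.0, 117.0], [290.0, 167.0], [241.0, 167.0]] [[0.8386, 0.1851], [0.837, 0.0499], [0.6948, 0.0527], [0.6965, 0.1856]]
folding_rule 0.67 [[313.29998779296875, 162.8000030517578], [314.20001220703125, 150.3000030517578], [372.70001220703125, 154.1999969482422], [371.8999938964844, 166.6999969482422]] [[0.7058, -0.011], [0.7407, -0.0143], [0.7276, -0.1739], [0.6927, -0.17]]
glue_cone 0.85 [[396.20001220703125, 152.1999969482422], [424.0, 137.10000610351562], [432.79998779296875, 153.3000030517578], [405.1000061035156, 168.39999389648438]] [[0.7378, -0.2434], [0.7803, -0.3232], [0.7333, -0.3447], [0.6912, -0.2652]]
```

View pics/crop.png

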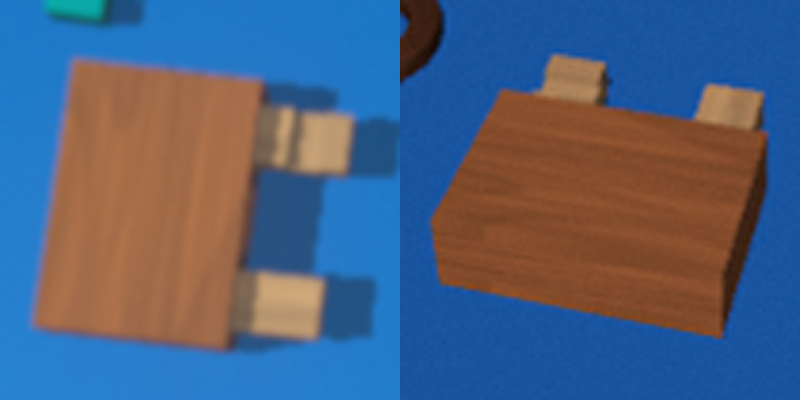

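The upper rail (top px (236,207), crop (300,140)) shows a dark notch line across it, and the side crop (575,75) agrees. The lower one (228,250) is plain. I'll take the +x rail.

```bash
cat >> h.py <<'E'
def down(ang): # tool x at world angle ang (deg), z down
    a=np.radians(ang); x=np.array([np.cos(a),np.sin(a),0]); z=np.array([0,0,-1.]); return np.c_[x,np.cross(z,x),z]
def delta(pos,R=None):
    o=env.observe(); R0=np.array(o["tool_rot"]); R=R0 if R is None else R
    rv=np.degrees(cv2.Rodrigues(R0.T@R)[0].ravel()); sh=R0.T@(np.array(pos)-o["position"])*100
    print("t",o["time_s"],"pos",np.round(o["position"],4),"angx",np.degrees(np.arctan2(R0[1,0],R0[0,0])).round(2),"F",np.round(o["ft_force"],1),"w",round(o["grip_width"],4),round(o["gripper_force"],1)); print("plan",rv.round(2),sh.round(2))
E
python3 - <<'E'
from h import *
s,t=env.get_image("side"),env.get_image("top")
P=onz(t,[(248.2,199.7),(246.9,215.9),(223.8,197.6),(222.7,213.3)],.04);print(P.round(4))
q=(P[0]+P[1])/2;w=(P[2]+P[3])/2;d=w-q;print("head",q,"dir",np.degrees(np.arctan2(d[1],d[0])),np.linalg.norm(d))
# check in side: project head-top corners
print(proj(s,P).round(1).tolist())
# end stop/knob
for n in("plunger_knob",):
  a,b=env.tip_of(n,s),env.tip_of(n,t)
  print(n,tri([s,t],[a[0]["pixel"],b[0]["pixel"]]),onz(t,[b[0]["pixel"]],.112))
  
delta([.575,.215,.2],down(82))
E
```

```text
[[0.6016 0.1654 0.04  ]
 [0.5584 0.169  0.04  ]
 [0.6081 0.2295 0.04  ]
 [0.5662 0.2323 0.04  ]]
head [0.58000286 0.16716906 0.04      ] dir 83.57296480814135 0.0641196391999622
[[258.7, 232.8], [274.1, 234.7], [251.6, 247.8], [267.2, 249.6]]
plunger_knob [ 0.53446685 -0.23320045  0.10954644] [[ 0.53291196 -0.23248684  0.112     ]]
t 1.55 pos [ 0.2322 -0.4986  0.1988] angx 24.97 F [-0.4 -1.4 -0.4] w 0.0855 0.0
plan [ -0.     0.   -57.03] [ 61.2  -50.21  -0.12]
```

Call:
{"op": "move_arm", "data": {"plan": [[0, 0, -57, 61.2, -50.2, 0, 0.5], [0, 0, -57, 61.2, -50.2, 0, 0.5], [0, 0, -57, 61.2, -50.2, 0, 0.5], [0, 0, -57, 61.2, -50.2, 0, 0.5], [0, 0, -57, 61.2, -50.2, 0, 0.5]], "squeeze": 80}}

```text
time_s: 2.05
position: [0.3409, -0.2715, 0.199]
tool_rot: [[0.37, 0.929, 0.0], [0.929, -0.37, -0.0], [-0.0, 0.0, -1.0]]
ft_force: [1.0, -0.4, 0.7]
grip_width: 0.0638
gripper_force: 0.0
```

```bash
python3 -c "
from h import *
delta([.585,.212,.15],down(82))"
```

```text
t 2.05 pos [ 0.3409 -0.2715  0.199 ] angx 68.26 F [ 1.  -0.4  0.7] w 0.0638 0.0
plan [ 2.000e-02  1.000e-02 -1.374e+01] [53.95  4.77  4.89]
```

Call:
{"op": "move_arm", "data": {"plan": [[0, 0, -14, 54, 4.8, 3, 0.5], [0, 0, -14, 54, 4.8, 3, 0.5], [0, 0, -14, 54, 4.8, 3, 0.5], [0, 0, -14, 54, 4.8, 3, 0.5], [0, 0, -14, 54, 4.8, 3, 0.5]]}}

```text
time_s: 2.55
position: [0.455, -0.0491, 0.1852]
tool_rot: [[0.14, 0.99, 0.001], [0.99, -0.14, -0.0], [-0.0, 0.001, -1.0]]
ft_force: [0.7, -0.8, 0.4]
grip_width: 0.0644
gripper_force: 0.0
```

Call:
{"op": "move_arm", "data": {"plan": [[0, 0, 0, 28, 0, 2, 0.5], [0, 0, 0, 28, 0, 2, 0.5], [0, 0, 0, 28, 0, 2, 0.5], [0, 0, 0, 28, 0, 2, 0.5], [0, 0, 0, 28, 0, 2, 0.5]]}}

```text
time_s: 3.05
position: [0.4892, 0.198, 0.1672]
tool_rot: [[0.14, 0.99, 0.0], [0.99, -0.14, 0.0], [0.0, 0.0, -1.0]]
ft_force: [0.9, -0.8, -0.1]
grip_width: 0.0641
gripper_force: 0.0
```

```bash
python3 -c "
from h import *
delta([.585,.212,.15],down(82))"
```

```text
t 3.05 pos [0.4892 0.198  0.1672] angx 81.95 F [ 0.9 -0.8 -0.1] w 0.0641 0.0
plan [ 0.03 -0.   -0.05] [2.73 9.29 1.73]
```

Call:
{"op": "move_arm", "data": {"plan": [[0, 0, 0, 1.4, 4.7, 1, 0.5], [0, 0, 0, 2.7, 9.2, 1.7, 0.5], [0, 0, 0, 2.7, 9.2, 1.7, 0.5], [0, 0, 0, 2.7, 9.2, 1.7, 0.5]]}}

```text
time_s: 3.45
position: [0.5842, 0.2096, 0.1492]
tool_rot: [[0.14, 0.99, -0.002], [0.99, -0.14, -0.0], [-0.0, -0.002, -1.0]]
ft_force: [-0.8, -1.0, 0.1]
grip_width: 0.0637
gripper_force: 0.0
```

```bash
python3 - <<'E'
from h import *
s,t=env.get_image("side"),env.get_image("top")
a=cv2.resize(t["color"][160:265,175:280],(400,400),interpolation=cv2.INTER_CUBIC)
b=cv2.resize(s["color"][160:265,210:315],(400,400),interpolation=cv2.INTER_CUBIC)
cv2.imwrite("pics/c2.png",np.hstack([a,b])[...,::-1])
o=env.observe()
print(proj(s,[o["position"],[.5855,.212,.026],[.58,.1672,.04]]).round(1).tolist(),proj(t,[o["position"],[.5855,.212,.026],[.58,.1672,.04]]).round(1).tolist())
delta([.585,.212,.008],down(82.5))
E
```

```text
[[259.9, 209.1], [261.7, 248.2], [266.4, 233.7]] [[227.2, 198.4], [230.9, 206.9], [247.5, 207.8]]
t 3.55 pos [0.5834 0.2095 0.1507] angx 81.94 F [-0.3 -0.6  0.3] w 0.0641 0.0
plan [ 0.   -0.   -0.56] [ 0.27  0.12 14.27]
```

View pics/c2.png

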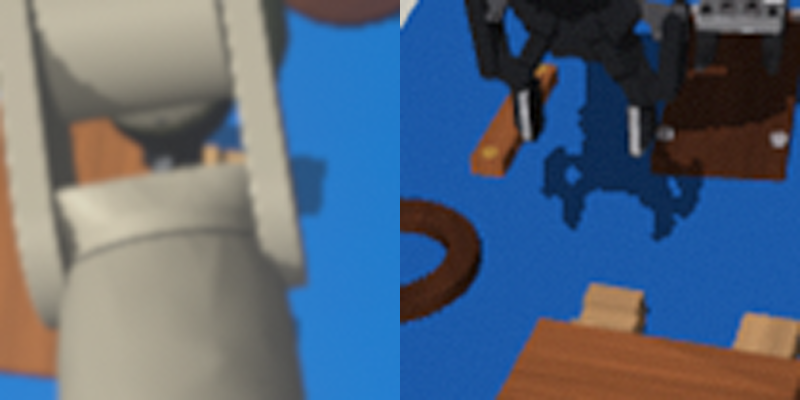

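The crop shows the fingers at crop px (530,120) and (638,145), straddling the notched rail's head at (615,290). I'll check the tip height against the projection.

```bash
python3 - <<'E'
from h import *
s=env.get_image("side")
o=env.observe();p=np.array(o["position"]);y=np.array(o["tool_rot"])[:,1]
for dz in(0,.013,.02):
  for sg in(-1,1):print(dz,sg,((proj(s,p+sg*.032*y+[0,0,dz])[0]-[210,160])*3.81+[400,0]).round(0))
save(s,"c3.png",(220,150,300,210),10)
E
```

```text
0 -1 [637. 194.]
0 1 [544. 180.]
0.013 -1 [636. 177.]
0.013 1 [543. 163.]
0.02 -1 [636. 168.]
0.02 1 [542. 154.]
```

View pics/c3.png

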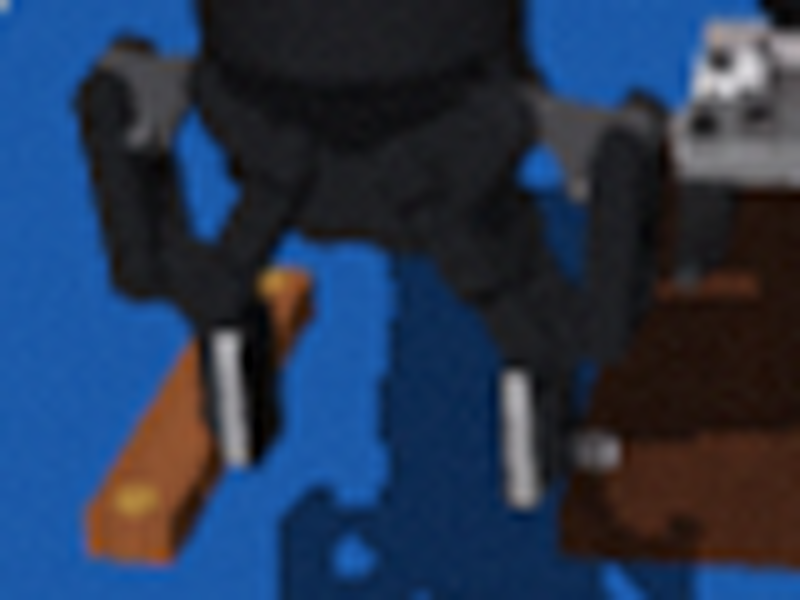

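Tips appear at px (244,196) and (272,200), about 10 px higher than projected. Part of that is the retracted half-open pads. I'll go lower and compare directly with the rail.

Call:
{"op": "move_arm", "data": {"plan": [[0, 0, -0.6, 0.3, 0.1, 4.5, 0.4], [0, 0, -0.6, 0.3, 0.1, 8.5, 0.4], [0, 0, -0.6, 0.3, 0.1, 8.5, 0.4], [0, 0, -0.6, 0.3, 0.1, 8.5, 0.4]]}}

```text
time_s: 4.0
position: [0.5857, 0.2124, 0.0669]
tool_rot: [[0.13, 0.992, 0.001], [0.992, -0.13, 0.0], [0.0, 0.001, -1.0]]
ft_force: [-0.5, -0.5, 0.7]
grip_width: 0.0599
gripper_force: 0.0
```

```bash
python3 - <<'E'
from h import *
s=env.get_image("side")
o=env.observe();p=np.array(o["position"]);y=np.array(o["tool_rot"])[:,1];w=o["grip_width"]/2
print(p,w)
for dz in(0,.013,.02):
  for sg in(-1,1):print(dz,sg,((proj(s,p+sg*w*y+[0,0,dz])[0]-[220,190])*10).round(0))
print(((proj(s,[[.6016,.1654,.04],[.5584,.169,.04]])-[220,190])*10).round())
save(s,"c4.png",(220,190,300,250),10)
E
```

```text
[0.58647473 0.21255438 0.06787624] 0.029897860394544763
0 -1 [514. 477.]
0 1 [295. 442.]
0.013 -1 [512. 437.]
0.013 1 [291. 402.]
0.02 -1 [511. 416.]
0.02 1 [289. 381.]
[[387. 428.]
 [541. 447.]]
```

View pics/c4.png

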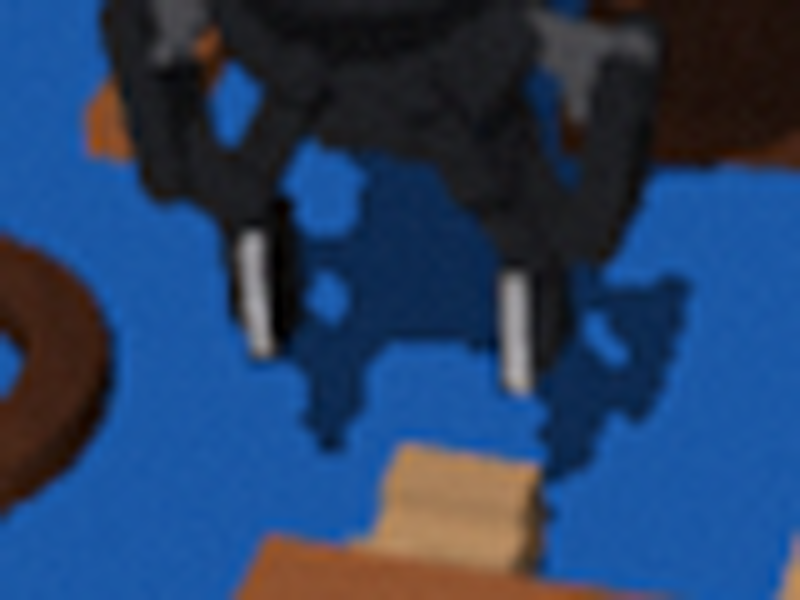

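Tips are at px (246,225.5) and (272,229), with the rail head at (267,235.5). They are still about 9 px above the projection, so I'll shut the fingers in the air and measure the tip numerically.

Call:
{"op": "move_arm", "data": {"plan": [[0, 0, 0, 0, 0, 0, -1], [0, 0, 0, 0, 0, 0, -1], [0, 0, 0, 0, 0, 0, -1], [0, 0, 0, 0, 0, 0, -1], [0, 0, 0, 0, 0, 0, -1]]}}

```text
time_s: 4.55
position: [0.5856, 0.2125, 0.0654]
tool_rot: [[0.13, 0.992, 0.0], [0.992, -0.13, 0.0], [0.0, 0.0, -1.0]]
ft_force: [0.1, 0.3, -0.5]
grip_width: 0.0002
gripper_force: 0.0
```

```bash
cat >> h.py <<'E'
def white(p,box=(235,190,290,250)):
    c=p["color"][box[1]:box[3],box[0]:box[2]].astype(int); m=((c.max(2)-c.min(2)<25)&(c.min(2)>90)).astype(np.uint8)
    n,l,st,ce=cv2.connectedComponentsWithStats(m)
    for i in range(1,n):
        if st[i,4]>5: print("white x",st[i,0]+box[0],"-",st[i,0]+st[i,2]+box[0],"y",st[i,1]+box[1],"-",st[i,1]+st[i,3]+box[1],st[i,4])
E
python3 - <<'E'
from h import *
s=env.get_image("side")
o=env.observe();p=np.array(o["position"]);print(p,o["grip_width"])
print(proj(s,[p,p+[0,0,.013],p+[0,0,.02],p+[0,0,.03],p+[0,.011,0]]).round(1).tolist())
white(s)
c=s["color"]; print([c[r,260].tolist() for r in range(215,246,2)])
E
```

```text
[0.58561378 0.2124481  0.06531107] 0.0003208840539805764
[[260.8, 236.7], [260.5, 232.7], [260.3, 230.6], [260.1, 227.5], [260.0, 239.3]]
white x 255 - 258 y 217 - 229 24
white x 259 - 262 y 218 - 230 25
[[29, 29, 32], [25, 28, 31], [137, 134, 138], [137, 135, 139], [149, 147, 152], [149, 148, 151], [155, 154, 158], [102, 105, 111], [12, 40, 77], [2, 34, 72], [153, 115, 77], [171, 129, 88], [158, 119, 80], [178, 136, 94], [176, 135, 94], [167, 118, 80]]
```

Call:
{"op": "move_arm", "data": {"plan": [[0, 0, 0, 0, 0, 0, 0.4], [0, 0, 0, 0, 0, 0, 0.4], [0, 0, 0, 0, 0, 0, 0.4], [0, 0, 0, 0, 0, 0, 0.4]]}}

```text
time_s: 5.0
position: [0.5856, 0.2125, 0.0652]
tool_rot: [[0.13, 0.992, -0.0], [0.992, -0.13, -0.0], [-0.0, -0.0, -1.0]]
ft_force: [-0.0, 0.6, -0.3]
grip_width: 0.0579
gripper_force: 0.0
```

Call:
{"op": "move_arm", "data": {"plan": [[0, 0, 0, 0, 0, 1.5, 0.4], [0, 0, 0, 0, 0, 3, 0.4], [0, 0, 0, 0, 0, 4.5, 0.4], [0, 0, 0, 0, 0, 5.5, 0.4], [0, 0, 0, 0, 0, 5.5, 0.4]]}}

```text
time_s: 5.5
position: [0.5849, 0.2123, 0.0089]
tool_rot: [[0.13, 0.992, -0.003], [0.992, -0.13, -0.0], [-0.001, -0.002, -1.0]]
ft_force: [0.1, 0.0, -0.7]
grip_width: 0.0598
gripper_force: 0.0
```

```bash
python3 - <<'E'
from h import *
s=env.get_image("side")
o=env.observe();p=np.array(o["position"]);y=np.array(o["tool_rot"])[:,1];print(p,o["grip_width"],np.round(o["ft_force"],1))
print((proj(s,[p-.03*y,p+.03*y])-[220,200])*10)
white(s);save(s,"c5.png",(220,200,300,260),10)
E
```

```text
[0.58545621 0.2124207  0.00994392] 0.05953730358763527 [-0.2 -0.   0.4]
[[527.06752506 546.36231366]
 [313.64008462 510.74594911]]
white x 247 - 267 y 191 - 196 57
white x 246 - 249 y 232 - 243 22
white x 271 - 274 y 236 - 247 28
```

View pics/c5.png

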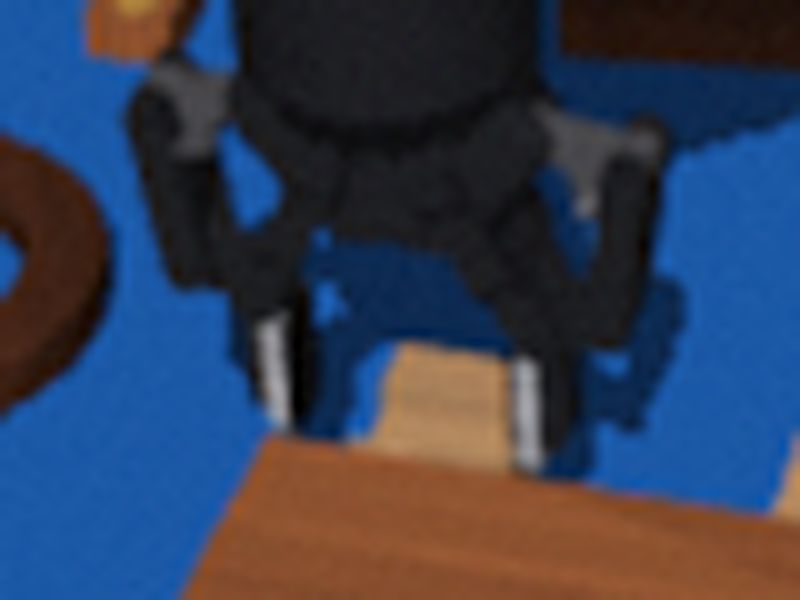

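The pads straddle the rail, at (280,370) and (525,410) in the crop. The rail's head runs from (450,350) to (440,450). I'll close and let the grip decide.

Call:
{"op": "move_arm", "data": {"plan": [[0, 0, 0, 0, 0, 0, -0.3], [0, 0, 0, 0, 0, 0, -0.3], [0, 0, 0, 0, 0, 0, -0.3], [0, 0, 0, 0, 0, 0, -0.3], [0, 0, 0, 0, 0, 0, -0.3]], "squeeze": 40}}

```text
time_s: 6.05
position: [0.5856, 0.2125, 0.0104]
tool_rot: [[0.13, 0.992, 0.0], [0.992, -0.13, 0.0], [0.0, 0.0, -1.0]]
ft_force: [0.6, 0.3, -0.2]
grip_width: 0.0299
gripper_force: 0.0
```

```bash
python3 - <<'E'
from h import *
s=env.get_image("side")
delta([.58,.21,.01]);white(s)
E
```

```text
t 6.1 pos [0.5856 0.2125 0.0103] angx 82.54 F [-0.4  0.4 -0.1] w 0.0298 0.0
plan [0. 0. 0.] [-0.32 -0.52  0.03]
white x 248 - 266 y 191 - 195 49
white x 251 - 254 y 234 - 244 19
white x 265 - 269 y 236 - 247 25
```

The fingers closed to 30 mm without touching, and the pad bottoms project to z ≈ 0.042. The tips are therefore really about 30 mm higher than reported, since x and y agree. I'll reopen and go lower in small steps, watching the force.

Call:
{"op": "move_arm", "data": {"plan": [[0, 0, 0, 0, 0, 0, 0.4], [0, 0, 0, 0, 0, 0, 0.4], [0, 0, 0, 0, 0, 0.3, 0.4], [0, 0, 0, 0, 0, 0.6, 0.4], [0, 0, 0, 0, 0, 0.9, 0.4]]}}

```text
time_s: 6.6
position: [0.5855, 0.2124, 0.0008]
tool_rot: [[0.13, 0.992, -0.0], [0.992, -0.13, -0.0], [-0.0, -0.0, -1.0]]
ft_force: [0.3, -0.3, 0.5]
grip_width: 0.0597
gripper_force: 0.0
```

```bash
python3 - <<'E'
from h import *
s=env.get_image("side")
delta([.58,.21,.01]);white(s)
o=env.observe();print(np.round(o["q"],3).tolist(),np.round(o["joint_efforts"],1))
E
```

```text
t 6.65 pos [5.852e-01 2.124e-01 3.000e-04] angx 82.54 F [-0.2 -0.2 -0.4] w 0.0598 0.0
plan [0. 0. 0.] [-0.3  -0.49 -0.97]
white x 247 - 267 y 194 - 199 50
white x 246 - 249 y 234 - 243 19
white x 271 - 274 y 238 - 247 25
[9.066, 40.069, 76.895, 0.001, 63.105, 16.529] [  0.1 -57.7 -19.    0.    0.    0. ]
```

Call:
{"op": "move_arm", "data": {"plan": [[0, 0, 0, 0, 0, 0.4, 0.4], [0, 0, 0, 0, 0, 0.8, 0.4], [0, 0, 0, 0, 0, 1.2, 0.4], [0, 0, 0, 0, 0, 1.2, 0.4]]}}

```text
time_s: 7.05
position: [0.5852, 0.2124, -0.0115]
tool_rot: [[0.13, 0.992, -0.001], [0.992, -0.13, -0.0], [-0.0, -0.001, -1.0]]
ft_force: [1.1, -0.3, 0.2]
grip_width: 0.0596
gripper_force: 0.0
```

Call:
{"op": "move_arm", "data": {"plan": [[0, 0, 0, 0, 0, 0.2, 0.4], [0, 0, 0, 0, 0, 0.4, 0.4], [0, 0, 0, 0, 0, 0.6, 0.4]]}}

```text
time_s: 7.35
position: [0.5856, 0.2124, -0.0169]
tool_rot: [[0.13, 0.992, 0.0], [0.992, -0.13, 0.0], [0.0, 0.0, -1.0]]
ft_force: [0.7, -0.3, -0.3]
grip_width: 0.0602
gripper_force: 0.0
```

Call:
{"op": "move_arm", "data": {"plan": [[0, 0, 0, 0, 0, 0, -0.3], [0, 0, 0, 0, 0, 0, -0.3], [0, 0, 0, 0, 0, 0, -0.3], [0, 0, 0, 0, 0, 0, -0.3]], "squeeze": 40}}

```text
time_s: 7.75
position: [0.5855, 0.2124, -0.0167]
tool_rot: [[0.13, 0.992, -0.0], [0.992, -0.13, -0.0], [-0.0, -0.0, -1.0]]
ft_force: [-1.1, 0.1, 2.3]
grip_width: 0.0393
gripper_force: 41.0
```

```bash
python3 - <<'E'
from h import *
s=env.get_image("side")
delta([.58,.21,.01]);white(s)
E
```

```text
t 7.8 pos [ 0.5855  0.2124 -0.0167] angx 82.54 F [-0.9 -0.4  1.6] w 0.0391 41.0
plan [0. 0. 0.] [-0.31 -0.51 -2.67]
white x 248 - 266 y 201 - 205 47
white x 250 - 253 y 241 - 244 6
```

Call:
{"op": "move_arm", "data": {"plan": [[0, 0, 0, 0, 0, 0, -0.5], [0, 0, 0, -1.5, 0, -0.2, -0.5], [0, 0, 0, -4, 0, -0.3, -0.5], [0, 0, 0, -7, 0, -0.3, -0.5], [0, 0, 0, -10, 0, -0.3, -0.5]], "squeeze": 90}}

```text
time_s: 8.3
position: [0.5722, 0.1115, -0.014]
tool_rot: [[0.13, 0.992, -0.0], [0.992, -0.13, -0.0], [-0.0, -0.0, -1.0]]
ft_force: [0.9, 0.1, -2.2]
grip_width: 0.038
gripper_force: 90.4
```

Call:
{"op": "move_arm", "data": {"plan": [[0, 0, 0, -2, 0, 0, -0.5], [0, 0, 0, -5, 0, 0, -0.5], [0, 0, 0, -5.5, 0, 0, -0.5], [0, 0, 0, -5.5, 0, -1, -0.5], [0, 0, 0, -5.5, 0, -3, -0.5]]}}

```text
time_s: 8.8
position: [0.5646, 0.059, 0.0159]
tool_rot: [[0.13, 0.992, -0.003], [0.992, -0.13, 0.0], [0.0, -0.003, -1.0]]
ft_force: [-0.6, 0.4, -1.0]
grip_width: 0.0381
gripper_force: 90.5
```

```bash
python3 - <<'E'
from h import *
s,t=env.get_image("side"),env.get_image("top")
delta([.533,-.12,.1]);
cv2.imwrite("pics/c6.png",np.hstack([cv2.resize(s["color"][120:320,180:340],(400,500)),cv2.resize(t["color"][150:310,180:308],(400,500))])[...,::-1])
d=env.outline_of("jig",s);print(len(d))
# end stop / jig features
for n in("end_stop","plunger_knob","jig","rail_mid"):
  for p in(s,t): print(n,[(np.round(x["pixel"],1).tolist(),round(x["conf"],2)) for x in env.tip_of(n,p)[:2]])
E
```

```text
t 8.9 pos [0.567  0.0593 0.0187] angx 82.58 F [ 0.8  0.3 -1.9] w 0.0379 90.5
plan [0. 0. 0.] [-18.21  -1.01  -8.14]
2
end_stop [([300.2, 164.2], 0.56)]
end_stop [([411.5, 223.0], 0.83), ([268.1, 146.1], 0.43)]
plunger_knob [([299.7, 145.7], 0.42)]
plunger_knob [([409.0, 216.3], 0.58)]
jig [([297.5, 187.9], 0.85), ([246.3, 164.8], 0.23)]
jig [([370.3, 226.3], 0.63)]
rail_mid [([270.9, 214.4], 0.93), ([179.9, 284.0], 0.85)]
rail_mid [([181.7, 145.2], 0.81), ([269.5, 209.6], 0.8)]
```

View pics/c6.png

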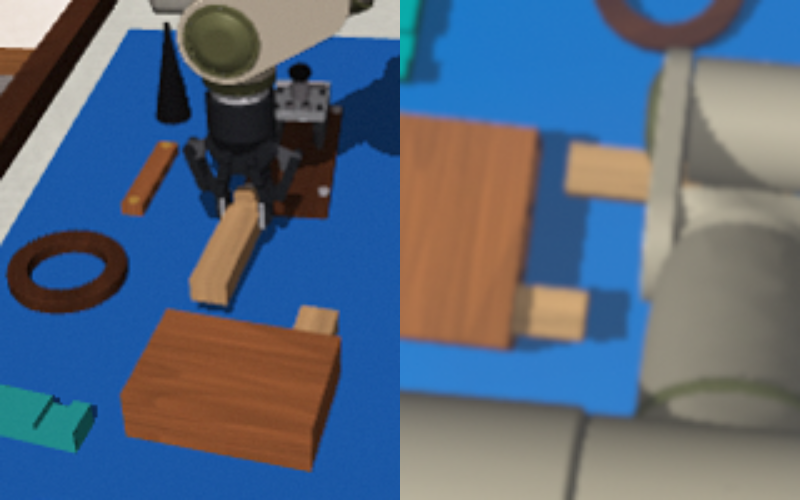

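The rail is out and hanging level enough, with its tail at side-crop (210,285) and the neighbour untouched. Next I'll fit the jig axis from the first top picture.

```bash
python3 - <<'E'
from h import *
t=env.get_image("top")
im=cv2.imread("pics/top.png").astype(int)[...,::-1]
k=im.shape[0]/420
h=(im[...,0]>im[...,2]-25)  # not blue: bed
res={}
for name,cols,sg in(("up",range(470,530,4),-1),("lo",range(482,575,4),1)):
  E=[]
  for c in cols:
    d=(im[:,c,2]-im[:,c,0]).astype(float) # high on blue
    r=315
    while d[r]<60 : r+=sg
    f=(60-d[r-sg])/(d[r]-d[r-sg]); E.append(((c+.5)/k-.5,((r-sg+sg*f)+.5)/k-.5))
  W=onz(t,E,.018)[:,:2]; p=np.polyfit(W[:,1],W[:,0],1); print(name,"yaw",-np.degrees(np.arctan(p[0])),"x at y=-.16,-.03",np.polyval(p,[-.16,-.03]),np.abs(W[:,0]-np.polyval(p,W[:,1])).max())
E=[]
for r in range(298,336,4):
  d=(im[r,:,2]-im[r,:,0]).astype(float); c=480
  while d[c]<60: c-=1
  E.append(((c+.5)/k-.5,(r+.5)/k-.5))
W=onz(t,E,.018)[:,:2];p=np.polyfit(W[:,0],W[:,1],1);print("tail y yaw",np.degrees(np.arctan(p[0])),np.polyval(p,.533))
E
```

```text
up yaw 0.34907130691917376 x at y=-.16,-.03 [0.59004119 0.58924916] 0.0004684864192654459
lo yaw 0.18284559313302698 x at y=-.16,-.03 [0.47785568 0.47744082] 0.00036914945017818557
tail y yaw 0.053713957329706144 -0.027973329843099495
```

```bash
python3 -c "
from h import *
delta([.5336,-.114,.020],down(90.25))"
```

```text
t 9.4 pos [0.5653 0.0588 0.0159] angx 82.55 F [ 0.2  0.4 -1.2] w 0.0381 90.5
plan [-0.03 -0.   -7.7 ] [-17.55  -0.9   -0.41]
```

Call:
{"op": "move_arm", "data": {"plan": [[0, 0, -2, -4, 0, -0.4, -0.5], [0, 0, -4, -8, -0.3, -0.4, -0.5], [0, 0, -6, -12, -0.6, -0.4, -0.5], [0, 0, -7.7, -16, -0.8, -0.4, -0.5], [0, 0, -7.7, -17.5, -0.9, -0.4, -0.5]]}}

```text
time_s: 9.9
position: [0.5334, -0.1167, 0.0202]
tool_rot: [[-0.002, 1.0, 0.0], [1.0, 0.002, -0.001], [-0.001, 0.0, -1.0]]
ft_force: [0.1, 1.0, -1.7]
grip_width: 0.0382
gripper_force: 90.5
```

Call:
{"op": "move_arm", "data": {"plan": [[0, 0, 0, 0, 0, 0, -0.5], [0, 0, 0, 0, 0, 0, -0.5]]}}

```text
time_s: 10.1
position: [0.5338, -0.113, 0.0201]
tool_rot: [[-0.004, 1.0, -0.0], [1.0, 0.004, 0.0], [0.0, -0.0, -1.0]]
ft_force: [-0.1, 0.4, -2.1]
grip_width: 0.0381
gripper_force: 90.5
```

```bash
python3 - <<'E'
from h import *
s,t=env.get_image("side"),env.get_image("top")
delta([.5336,-.114,-.010],down(90.25))
cv2.imwrite("pics/c7.png",np.hstack([cv2.resize(s["color"][130:230,250:330],(400,500),interpolation=2),cv2.resize(t["color"][160:260,280:360],(400,500),interpolation=2)])[...,::-1])
E
```

```text
t 10.2 pos [ 0.534  -0.1123  0.0202] angx 90.31 F [-0.2 -0.4 -2.1] w 0.0385 90.5
plan [-0.01 -0.02  0.06] [-0.17 -0.04  3.02]
```

View pics/c7.png

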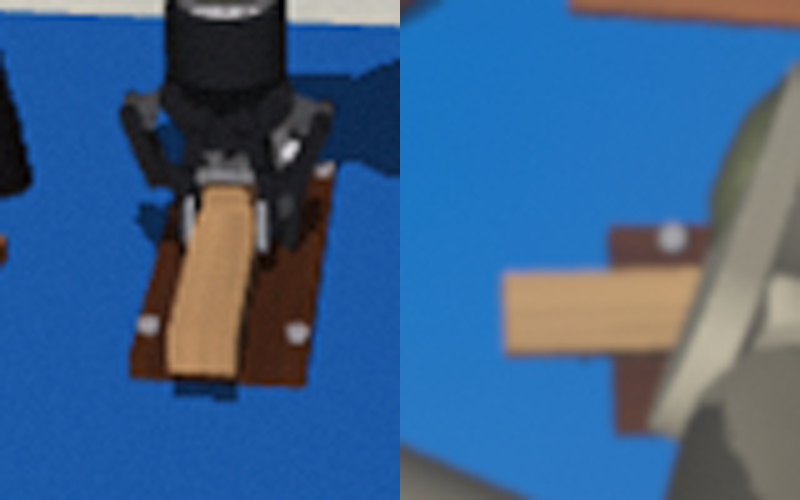

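The rail hangs over the bed. Its tail edge is at top px (300,222) and it is parallel to the bed to within a pixel or so. Next I'll lower it until it touches.

Call:
{"op": "move_arm", "data": {"plan": [[0, 0, 0, 0, 0, 0.8, -0.5], [0, 0, 0, 0, 0, 1.6, -0.5], [0, 0, 0, 0, 0, 2.2, -0.5], [0, 0, 0, 0, 0, 2.5, -0.5], [0, 0, 0, 0, 0, 2.7, -0.5]]}}

```text
time_s: 10.7
position: [0.5337, -0.1134, -0.0073]
tool_rot: [[-0.004, 1.0, -0.001], [1.0, 0.004, 0.0], [0.0, -0.001, -1.0]]
ft_force: [0.5, 0.7, -1.2]
grip_width: 0.0378
gripper_force: 90.5
```

Call:
{"op": "move_arm", "data": {"plan": [[0, 0, 0, 0, 0, 0.1, -0.5], [0, 0, 0, 0, 0, 0.2, -0.5], [0, 0, 0, 0, 0, 0.2, -0.5]]}}

```text
time_s: 11.0
position: [0.5339, -0.1137, -0.0087]
tool_rot: [[-0.004, 1.0, 0.0], [1.0, 0.004, -0.0], [-0.0, 0.0, -1.0]]
ft_force: [-0.2, -0.7, -0.9]
grip_width: 0.0378
gripper_force: 90.5
```

Call:
{"op": "move_arm", "data": {"plan": [[0, 0, 0, 0, 0, 0.05, -0.5], [0, 0, 0, 0, 0, 0.1, -0.5], [0, 0, 0, 0, 0, 0.15, -0.5]]}}

```text
time_s: 11.3
position: [0.5338, -0.1136, -0.0103]
tool_rot: [[-0.004, 1.0, 0.0], [1.0, 0.004, -0.0], [-0.0, 0.0, -1.0]]
ft_force: [-0.6, 0.6, -1.6]
grip_width: 0.0384
gripper_force: 90.5
```

Call:
{"op": "move_arm", "data": {"plan": [[0, 0, 0, 0, 0, 0.05, -0.5], [0, 0, 0, 0, 0, 0.1, -0.5], [0, 0, 0, 0, 0, 0.1, -0.5]]}}

```text
time_s: 11.6
position: [0.5339, -0.1136, -0.0105]
tool_rot: [[-0.004, 1.0, 0.001], [1.0, 0.004, -0.0], [-0.0, 0.0, -1.0]]
ft_force: [-2.1, 0.4, 7.7]
grip_width: 0.0382
gripper_force: 91.5
```

Call:
{"op": "move_arm", "data": {"plan": [[0, 0, 0, 0, 0, 0.05, -0.5], [0, 0, 0, 0, 0, 0.1, -0.5], [0, 0, 0, 0, 0, 0.1, -0.5]]}}

```text
time_s: 11.9
position: [0.5339, -0.1136, -0.0105]
tool_rot: [[-0.004, 1.0, 0.001], [1.0, 0.004, -0.001], [-0.001, 0.001, -1.0]]
ft_force: [-6.1, 1.0, 17.8]
grip_width: 0.0383
gripper_force: 92.8
```

Call:
{"op": "move_arm", "data": {"plan": [[0, 0, 0, 0, 0, -0.15, -0.5], [0, 0, 0, 0, 0, -0.15, 0.4], [0, 0, 0, 0, 0, -0.15, 0.4], [0, 0, 0, 0, 0, -0.15, 0.4], [0, 0, 0, 0, 0, -0.15, 0.4]]}}

```text
time_s: 12.4
position: [0.5338, -0.1136, -0.011]
tool_rot: [[-0.004, 1.0, -0.0], [1.0, 0.004, 0.0], [0.0, -0.0, -1.0]]
ft_force: [0.3, -0.0, -0.8]
grip_width: 0.0598
gripper_force: 0.0
```

Call:
{"op": "move_arm", "data": {"plan": [[0, 0, 0, 0, 0, -2.5, 0.4], [0, 0, 0, 0, 0, -5, 0.4], [0, 0, 0, 2, 0, -7, 0.4], [0, 0, 0, 6, 0, -7, 0.4], [0, 0, 0, 10, 0, -7, 0.4]]}}

```text
time_s: 12.9
position: [0.5336, -0.0129, 0.0598]
tool_rot: [[-0.003, 1.0, 0.001], [1.0, 0.003, -0.0], [-0.0, 0.001, -1.0]]
ft_force: [0.1, -0.1, 0.1]
grip_width: 0.0598
gripper_force: 0.0
```

```bash
python3 - <<'E'
from h import *
t,s=env.get_image("top"),env.get_image("side")
delta([.5336,-.015,-.0105],down(90.25))
for p,l in((t,"top"),(s,"side")):
  d=env.outline_of("rail_mid",p); 
  for x in d:
    m=x["mask"]; c=p["color"][m].mean(0); print(l,x["conf"],np.round(x["bbox"]),c.round())
  # pale mask
  c=p["color"].astype(int); m=((c[...,0]-c[...,2]>35)&(c[...,0]>130)&(c[...,1]>90)).astype(np.uint8)
  n,lb,st,_=cv2.connectedComponentsWithStats(m)
  for i in range(1,n):
    if st[i,4]>60: print("  pale",st[i])
E
```

```text
t 13.0 pos [ 0.5327 -0.0097  0.0593] angx 90.47 F [-0.1  0.3 -0.1] w 0.0596 0.0
plan [-0.03 -0.06  0.22] [-0.53  0.09  6.98]
top 0.74 [181. 144.  28.  68.] [ 15. 155. 157.]
top 0.63 [118. 198.  38.  66.] [ 40. 142.  77.]
top 0.49 [337. 223.  66.  22.] [123. 104.  84.]
  pale [   0  128   46  107 1461]
  pale [315 152  58  13 522]
  pale [ 165  187   58   74 3466]
  pale [220 242  20  16 272]
  pale [   0  342   68   20 1029]
  pale [  0 366  80  18 582]
side 0.98 [178. 285.  76.  32.] [ 33. 133. 133.]
side 0.98 [369. 261.  48.  51.] [ 32. 130. 130.]
side 0.91 [227. 347.  87.  54.] [ 34. 113.  55.]
side 0.88 [293. 192.  21.  39.] [145. 110.  77.]
  pale [ 297   23   59   51 1438]
  pale [ 324   67   71   47 1280]
  pale [114 137  63   2  70]
  pale [284 182  17  31 380]
  pale [297 243  18  11 149]
  pale [441 374  21  46 272]
  pale [218 413  29   7 143]
```

```bash
python3 - <<'E'
from h import *
t,s=env.get_image("top"),env.get_image("side")
def rail(y,x=.5336,yaw=.25,z=.018):
  a=np.radians(yaw);ux=np.array([np.cos(a),np.sin(a),0]);uy=np.array([-np.sin(a),np.cos(a),0])
  return np.array([np.array([x,y,z])+sx*.02*ux+sy*.0925*uy+[0,0,h] for sy in(-1,1) for sx in(-1,1) for h in(0,.028)])
for p,l in((t,"top"),(s,"side")):
  d=[x for x in env.outline_of("rail_mid",p) if p["color"][x["mask"]].mean(0)[0]>100][:1]
  for x in d:
    m=x["mask"];r,c=np.nonzero(m);print(l,c.min(),c.max()+1,r.min(),r.max()+1)
    for col in (range(c.min(),c.max(),6) if l=="top" else []): print(col,np.nonzero(m[:,col])[0][[0,-1]],end=" ")
    for row in (range(r.min(),r.max(),3) if l=="side" else []): print(row,np.nonzero(m[row])[0][[0,-1]],end=" ")
    print()
  for y in(-.0665,-.0565,-.0765): 
    q=proj(p,rail(y));h=cv2.convexHull(q.astype(np.float32))[:,0];print(y,q.min(0).round(1),q.max(0).round(1))
  q=proj(p,rail(-.0665)).round(1);print(q.tolist())
c=t["color"];print([c[226,k].tolist() for k in range(296,318,2)])
E
```

```text
top 362 372 216 233
362 [223 231] 368 [216 232] 
-0.0665 [301.  215.4] [373.2 233.3]
-0.0565 [297.3 215.5] [369.3 233.3]
-0.0765 [304.8 215.3] [377.  233.2]
[[371.0, 232.0], [373.2, 230.6], [370.2, 217.1], [372.4, 215.4], [301.4, 233.3], [302.0, 231.9], [301.0, 218.4], [301.6, 216.7]]
side 284 302 174 213
174 [292 300] 177 [291 301] 180 [290 301] 183 [289 301] 186 [288 301] 189 [288 301] 192 [287 300] 195 [287 299] 198 [287 299] 201 [286 299] 204 [285 298] 207 [284 298] 210 [284 297] 
-0.0665 [283.3 172.8] [302.7 212. ]
-0.0565 [282.9 174.3] [302.4 213.9]
-0.0765 [283.8 171.4] [303.  210.1]
[[302.6, 180.6], [302.7, 173.4], [290.9, 180.0], [290.8, 172.8], [296.7, 212.0], [296.7, 204.3], [283.5, 211.2], [283.3, 203.5]]
[[176, 170, 152], [174, 168, 151], [173, 167, 150], [157, 153, 138], [113, 110, 103], [150, 145, 132], [195, 188, 168], [188, 182, 161], [180, 174, 155], [173, 167, 149], [165, 160, 143]]
```

The rail lies on the bed at x ≈ 0.5336, with its mid at y ≈ -0.065 and tail at y ≈ +0.028. Next I'll take it 40 mm from the tail.

Call:
{"op": "move_arm", "data": {"plan": [[0, 0, 0, 0, 0, 3, 0.4], [0, 0, 0, 0, 0, 5, 0.4], [0, 0, 0, 0, 0, 6, 0.4], [0, 0, 0, 0, 0, 6.85, 0.4], [0, 0, 0, 0, 0, 6.85, 0.4]]}}

```text
time_s: 13.8
position: [0.5332, -0.0139, -0.0098]
tool_rot: [[-0.004, 1.0, -0.001], [1.0, 0.004, 0.0], [0.0, -0.001, -1.0]]
ft_force: [0.8, 0.7, -0.2]
grip_width: 0.06
gripper_force: 0.0
```

```bash
python3 -c "
from h import *
delta([.5336,-.012,-.009],down(90.25))"
```

```text
t 13.8 pos [ 0.5332 -0.0139 -0.0098] angx 90.21 F [ 0.8  0.7 -0.2] w 0.06 0.0
plan [-0.05 -0.01 -0.04] [ 0.19  0.04 -0.08]
```

Call:
{"op": "move_arm", "data": {"plan": [[0, 0, 0, 0, 0, -0.05, -0.5], [0, 0, 0, 0, 0, -0.05, -0.5], [0, 0, 0, 0, 0, -0.05, -0.5], [0, 0, 0, 0, 0, -0.05, -0.5], [0, 0, 0, 0, 0, -0.05, -0.5]], "squeeze": 60}}

```text
time_s: 14.3
position: [0.5339, -0.0138, -0.0078]
tool_rot: [[-0.004, 1.0, 0.002], [1.0, 0.004, -0.001], [-0.001, 0.002, -1.0]]
ft_force: [-1.7, -1.1, 7.7]
grip_width: 0.0383
gripper_force: 60.4
```

Call:
{"op": "move_arm", "data": {"plan": [[0, 0, 0, -0.5, 0, 0, -0.5], [0, 0, 0, -1, 0, 0, -0.5], [0, 0, 0, -1.5, 0, 0, -0.5], [0, 0, 0, -2, 0, 0, -0.5], [0, 0, 0, -2.5, 0, 0, -0.5]]}}

```text
time_s: 14.8
position: [0.5342, -0.0383, -0.0077]
tool_rot: [[-0.004, 1.0, 0.002], [1.0, 0.004, 0.0], [0.0, 0.002, -1.0]]
ft_force: [-0.4, 3.1, 6.8]
grip_width: 0.0389
gripper_force: 60.6
```

Call:
{"op": "move_arm", "data": {"plan": [[0, 0, 0, -0.2, 0, -0.05, -0.5], [0, 0, 0, -0.5, 0, -0.05, -0.5], [0, 0, 0, -0.8, 0, -0.05, -0.5], [0, 0, 0, -1.1, 0, -0.05, -0.5], [0, 0, 0, -1.5, 0, -0.05, -0.5]]}}

```text
time_s: 15.3
position: [0.5339, -0.0533, -0.0077]
tool_rot: [[-0.004, 1.0, 0.001], [1.0, 0.004, 0.0], [0.0, 0.001, -1.0]]
ft_force: [-0.1, 3.7, 5.8]
grip_width: 0.0391
gripper_force: 60.9
```

Call:
{"op": "move_arm", "data": {"plan": [[0, 0, 0, -0.3, 0, 0, -0.5], [0, 0, 0, -0.6, 0, 0, -0.5], [0, 0, 0, -0.9, 0, 0, -0.5], [0, 0, 0, -1.2, 0, 0, -0.5], [0, 0, 0, -1.5, 0, 0, -0.5]]}}

```text
time_s: 15.8
position: [0.5339, -0.0683, -0.0077]
tool_rot: [[-0.004, 1.0, 0.001], [1.0, 0.004, 0.0], [0.0, 0.001, -1.0]]
ft_force: [-1.0, 3.9, 6.2]
grip_width: 0.0386
gripper_force: 61.0
```

Call:
{"op": "move_arm", "data": {"plan": [[0, 0, 0, -0.2, 0, 0, -0.5], [0, 0, 0, -0.4, 0, 0, -0.5], [0, 0, 0, -0.5, 0, 0, -0.5], [0, 0, 0, -0.6, 0, 0, -0.5], [0, 0, 0, -0.7, 0, 0, -0.5]]}}

```text
time_s: 16.3
position: [0.5339, -0.0752, -0.0077]
tool_rot: [[-0.004, 1.0, 0.001], [1.0, 0.004, 0.0], [0.0, 0.001, -1.0]]
ft_force: [0.9, 4.7, 7.0]
grip_width: 0.0387
gripper_force: 61.0
```

Call:
{"op": "move_arm", "data": {"plan": [[0, 0, 0, -0.1, 0, 0, -0.5], [0, 0, 0, -0.2, 0, 0, -0.5], [0, 0, 0, -0.3, 0, 0, -0.5], [0, 0, 0, -0.4, 0, 0, -0.5], [0, 0, 0, -0.5, 0, 0, -0.5]]}}

```text
time_s: 16.8
position: [0.5339, -0.0801, -0.0077]
tool_rot: [[-0.004, 1.0, 0.001], [1.0, 0.004, 0.001], [0.001, 0.001, -1.0]]
ft_force: [-0.6, 4.2, 7.6]
grip_width: 0.0388
gripper_force: 61.0
```

Call:
{"op": "move_arm", "data": {"plan": [[0, 0, 0, -0.1, 0, 0, -0.5], [0, 0, 0, -0.2, 0, 0, -0.5], [0, 0, 0, -0.3, 0, 0, -0.5], [0, 0, 0, -0.4, 0, 0, -0.5], [0, 0, 0, -0.5, 0, 0, -0.5]]}}

```text
time_s: 17.3
position: [0.5338, -0.0839, -0.0077]
tool_rot: [[-0.004, 1.0, 0.001], [1.0, 0.004, 0.002], [0.002, 0.001, -1.0]]
ft_force: [-0.2, 11.5, 8.5]
grip_width: 0.039
gripper_force: 61.2
```

Call:
{"op": "move_arm", "data": {"plan": [[0, 0, 0, -0.1, 0, 0, -0.5], [0, 0, 0, -0.2, 0, 0, -0.5], [0, 0, 0, -0.3, 0, 0, -0.5], [0, 0, 0, -0.4, 0, 0, -0.5], [0, 0, 0, -0.5, 0, 0, -0.5]]}}

```text
time_s: 17.8
position: [0.5337, -0.0886, -0.0077]
tool_rot: [[-0.004, 1.0, 0.0], [1.0, 0.004, 0.003], [0.003, 0.0, -1.0]]
ft_force: [-0.2, 12.6, 9.4]
grip_width: 0.0391
gripper_force: 61.2
```

Call:
{"op": "move_arm", "data": {"plan": [[0, 0, 0, -0.1, 0, 0, -0.5], [0, 0, 0, -0.2, 0, 0, -0.5], [0, 0, 0, -0.3, 0, 0, -0.5], [0, 0, 0, -0.4, 0, 0, -0.5], [0, 0, 0, -0.5, 0, 0, -0.5]]}}

```text
time_s: 18.3
position: [0.5337, -0.0935, -0.0077]
tool_rot: [[-0.004, 1.0, 0.0], [1.0, 0.004, 0.003], [0.003, 0.0, -1.0]]
ft_force: [-0.9, 12.5, 10.0]
grip_width: 0.0387
gripper_force: 61.2
```

Call:
{"op": "move_arm", "data": {"plan": [[0, 0, 0, -0.1, 0, 0, -0.5], [0, 0, 0, -0.2, 0, 0, -0.5], [0, 0, 0, -0.3, 0, 0, -0.5], [0, 0, 0, -0.4, 0, 0, -0.5], [0, 0, 0, -0.5, 0, 0, -0.5]]}}

```text
time_s: 18.8
position: [0.5339, -0.0996, -0.0077]
tool_rot: [[-0.004, 1.0, 0.001], [1.0, 0.004, 0.001], [0.001, 0.001, -1.0]]
ft_force: [-1.3, 6.3, 7.4]
grip_width: 0.0394
gripper_force: 61.1
```

Call:
{"op": "move_arm", "data": {"plan": [[0, 0, 0, -0.1, 0, 0, -0.5], [0, 0, 0, -0.2, 0, 0, -0.5], [0, 0, 0, -0.3, 0, 0, -0.5], [0, 0, 0, -0.4, 0, 0, -0.5], [0, 0, 0, -0.5, 0, 0, -0.5]]}}

```text
time_s: 19.3
position: [0.5339, -0.1047, -0.0077]
tool_rot: [[-0.004, 1.0, 0.001], [1.0, 0.004, 0.001], [0.001, 0.001, -1.0]]
ft_force: [-1.6, 6.7, 7.5]
grip_width: 0.0389
gripper_force: 61.1
```

Call:
{"op": "move_arm", "data": {"plan": [[0, 0, 0, -0.1, 0, 0, -0.5], [0, 0, 0, -0.2, 0, 0, -0.5], [0, 0, 0, -0.3, 0, 0, -0.5], [0, 0, 0, -0.4, 0, 0, -0.5], [0, 0, 0, -0.5, 0, 0, -0.5]]}}

```text
time_s: 19.8
position: [0.5339, -0.1096, -0.0077]
tool_rot: [[-0.004, 1.0, 0.001], [1.0, 0.004, 0.001], [0.001, 0.001, -1.0]]
ft_force: [-1.0, 6.1, 7.6]
grip_width: 0.0389
gripper_force: 61.1
```

Call:
{"op": "move_arm", "data": {"plan": [[0, 0, 0, -0.1, 0, 0, -0.5], [0, 0, 0, -0.2, 0, 0, -0.5], [0, 0, 0, -0.3, 0, 0, -0.5]]}}

```text
time_s: 20.1
position: [0.5339, -0.1126, -0.0077]
tool_rot: [[-0.004, 1.0, 0.0], [1.0, 0.004, 0.001], [0.001, 0.0, -1.0]]
ft_force: [-1.2, 6.7, 7.6]
grip_width: 0.0388
gripper_force: 61.1
```

Call:
{"op": "move_arm", "data": {"plan": [[0, 0, 0, -0.1, 0, 0, -0.5], [0, 0, 0, -0.2, 0, 0, -0.5], [0, 0, 0, -0.3, 0, 0, -0.5]]}}

```text
time_s: 20.4
position: [0.5338, -0.1144, -0.0077]
tool_rot: [[-0.004, 1.0, 0.0], [1.0, 0.004, 0.003], [0.003, 0.0, -1.0]]
ft_force: [0.4, 13.5, 8.9]
grip_width: 0.0388
gripper_force: 61.3
```

Call:
{"op": "move_arm", "data": {"plan": [[0, 0, 0, -0.1, 0, 0, -0.5], [0, 0, 0, -0.2, 0, 0, -0.5], [0, 0, 0, -0.3, 0, 0, -0.5], [0, 0, 0, -0.4, 0, 0, -0.5]]}}

```text
time_s: 20.8
position: [0.5338, -0.118, -0.0077]
tool_rot: [[-0.004, 1.0, 0.0], [1.0, 0.004, 0.004], [0.004, 0.0, -1.0]]
ft_force: [0.1, 16.9, 9.6]
grip_width: 0.0391
gripper_force: 61.4
```

Call:
{"op": "move_arm", "data": {"plan": [[0, 0, 0, -0.05, 0, 0, -0.5], [0, 0, 0, -0.1, 0, 0, -0.5], [0, 0, 0, -0.15, 0, 0, -0.5], [0, 0, 0, -0.2, 0, 0, -0.5]]}}

```text
time_s: 21.2
position: [0.5338, -0.12, -0.0077]
tool_rot: [[-0.005, 1.0, 0.0], [1.0, 0.005, 0.004], [0.004, 0.0, -1.0]]
ft_force: [0.4, 15.9, 10.4]
grip_width: 0.0389
gripper_force: 61.3
```

Call:
{"op": "move_arm", "data": {"plan": [[0, 0, 0, -0.04, 0, 0, -0.5], [0, 0, 0, -0.08, 0, 0, -0.5], [0, 0, 0, -0.12, 0, 0, -0.5]]}}

```text
time_s: 21.5
position: [0.5338, -0.1207, -0.0077]
tool_rot: [[-0.004, 1.0, 0.0], [1.0, 0.004, 0.005], [0.005, 0.0, -1.0]]
ft_force: [0.9, 20.6, 11.3]
grip_width: 0.0389
gripper_force: 61.4
```

Call:
{"op": "move_arm", "data": {"plan": [[0, 0, 0, -0.03, 0, 0, -0.5], [0, 0, 0, -0.06, 0, 0, -0.5]]}}

```text
time_s: 21.7
position: [0.5337, -0.1207, -0.0077]
tool_rot: [[-0.004, 1.0, -0.0], [1.0, 0.004, 0.005], [0.005, 0.0, -1.0]]
ft_force: [1.2, 22.7, 12.7]
grip_width: 0.0387
gripper_force: 61.5
```

Call:
{"op": "move_arm", "data": {"plan": [[0, 0, 0, -0.03, 0, 0, -0.5], [0, 0, 0, -0.06, 0, 0, -0.5], [0, 0, 0, -0.09, 0, 0, -0.5], [0, 0, 0, -0.09, 0, 0, -0.5], [0, 0, 0, -0.09, 0, 0, -0.5]]}}

```text
time_s: 22.2
position: [0.5337, -0.1207, -0.0077]
tool_rot: [[-0.005, 1.0, -0.0], [1.0, 0.005, 0.007], [0.007, -0.0, -1.0]]
ft_force: [2.3, 25.3, 11.7]
grip_width: 0.0389
gripper_force: 61.6
```

Call:
{"op": "move_arm", "data": {"plan": [[0, 0, 0, 0, 0, 0, -0.5], [0, 0, 0, 0, 0, 0, -0.5], [0, 0, 0, 0, 0, 0, -0.5], [0, 0, 0, 0, 0, 0, -0.5], [0, 0, 0, 0, 0, 0, -0.5]]}}

```text
time_s: 22.7
position: [0.5337, -0.1206, -0.0077]
tool_rot: [[-0.005, 1.0, -0.0], [1.0, 0.005, 0.007], [0.007, -0.0, -1.0]]
ft_force: [2.8, 26.1, 11.8]
grip_width: 0.0391
gripper_force: 61.6
```

Call:
{"op": "move_arm", "data": {"plan": [[0, 0, 0, 0, 0, 0, -0.5], [0, 0, 0, 0, 0, 0, -0.5], [0, 0, 0, 0, 0, 0, -0.5], [0, 0, 0, 0, 0, 0, -0.5], [0, 0, 0, 0, 0, 0, -0.5]]}}

```text
time_s: 23.2
position: [0.5337, -0.1207, -0.0077]
tool_rot: [[-0.005, 1.0, -0.0], [1.0, 0.005, 0.007], [0.007, -0.0, -1.0]]
ft_force: [1.8, 25.4, 11.5]
grip_width: 0.0387
gripper_force: 61.6
```

Call:
{"op": "move_arm", "data": {"plan": [[0, 0, 0, 0, 0, 0, -0.5], [0, 0, 0, 0, 0, 0, -0.5], [0, 0, 0, 0, 0, 0, -0.5], [0, 0, 0, 0, 0, 0, -0.5], [0, 0, 0, 0, 0, 0, -0.5]]}}

```text
time_s: 23.7
position: [0.5337, -0.1207, -0.0077]
tool_rot: [[-0.005, 1.0, -0.0], [1.0, 0.005, 0.007], [0.007, -0.0, -1.0]]
ft_force: [2.0, 26.0, 11.5]
grip_width: 0.0384
gripper_force: 61.6
```

Call:
{"op": "move_arm", "data": {"plan": [[0, 0, 0, 0, 0, 0, -0.5], [0, 0, 0, 0, 0, 0, -0.5], [0, 0, 0, 0, 0, 0, -0.5], [0, 0, 0, 0, 0, 0, -0.5], [0, 0, 0, 0, 0, 0, -0.5]]}}

```text
time_s: 24.2
position: [0.5337, -0.1207, -0.0077]
tool_rot: [[-0.004, 1.0, -0.0], [1.0, 0.004, 0.007], [0.007, -0.0, -1.0]]
ft_force: [2.1, 25.6, 11.9]
grip_width: 0.039
gripper_force: 61.6
```

```bash
python3 - <<'E'
from h import *
t,s=env.get_image("top"),env.get_image("side")
delta([.5336,-.12,-.009])
a,b=env.tip_of("plunger_knob",s),env.tip_of("plunger_knob",t)
print([(x["pixel"],x["conf"]) for x in a[:2]],[(x["pixel"],x["conf"]) for x in b[:2]],proj(s,[[.5336,-.233,.112],[.5336,-.233,.12]]))
E
```

```text
t 24.3 pos [ 0.5337 -0.1207 -0.0077] angx 90.26 F [ 2.1 26.7 11.5] w 0.0389 61.6
plan [0. 0. 0.] [ 0.07 -0.01  0.13]
[] [([405.9, 218.7], 0.41)] [[299.18483432 145.53579194]
 [299.1817709  143.4003353 ]]
```

Call:
{"op": "move_arm", "data": {"plan": [[0, 0, 0, 0, 0, 0, -0.5], [0, 0, 0, 0, 0, 0, -0.5], [0, 0, 0, 0, 0, 0, -0.5], [0, 0, 0, 0, 0, 0, -0.5], [0, 0, 0, 0, 0, 0, -0.5]]}}

```text
time_s: 24.9
position: [0.5337, -0.1207, -0.0077]
tool_rot: [[-0.005, 1.0, -0.0], [1.0, 0.005, 0.007], [0.007, -0.0, -1.0]]
ft_force: [1.9, 25.0, 11.6]
grip_width: 0.0385
gripper_force: 61.6
```

Call:
{"op": "move_arm", "data": {"plan": [[0, 0, 0, 0.05, 0, 0, -0.5], [0, 0, 0, 0.1, 0, -0.05, -0.5], [0, 0, 0, 0.15, 0, -0.05, -0.5], [0, 0, 0, 0.2, 0, -0.05, -0.5], [0, 0, 0, 0.2, 0, -0.05, -0.5]]}}

```text
time_s: 25.4
position: [0.5335, -0.1207, -0.0077]
tool_rot: [[-0.005, 1.0, -0.001], [1.0, 0.005, 0.004], [0.004, -0.001, -1.0]]
ft_force: [0.2, 14.5, 5.1]
grip_width: 0.0386
gripper_force: 60.8
```

Call:
{"op": "move_arm", "data": {"plan": [[0, 0, 0, 0.05, 0, 0, -0.5], [0, 0, 0, 0.1, 0, 0, -0.5], [0, 0, 0, 0.15, 0, 0, -0.5], [0, 0, 0, 0.2, 0, 0, -0.5]]}}

```text
time_s: 25.8
position: [0.5337, -0.12, -0.0077]
tool_rot: [[-0.005, 1.0, -0.0], [1.0, 0.005, 0.002], [0.002, -0.0, -1.0]]
ft_force: [0.1, 7.0, 3.4]
grip_width: 0.0386
gripper_force: 60.5
```

Call:
{"op": "move_arm", "data": {"plan": [[0, 0, 0, 0.05, 0, 0, -0.5], [0, 0, 0, 0.1, 0, 0, -0.5], [0, 0, 0, 0.15, 0, 0, -0.5], [0, 0, 0, 0.15, 0, 0, -0.5]]}}

```text
time_s: 26.2
position: [0.5338, -0.1188, -0.0077]
tool_rot: [[-0.005, 1.0, -0.0], [1.0, 0.005, 0.001], [0.001, -0.0, -1.0]]
ft_force: [0.1, 6.3, 3.4]
grip_width: 0.0389
gripper_force: 60.5
```

Call:
{"op": "move_arm", "data": {"plan": [[0, 0, 0, 0.03, 0, 0, -0.5], [0, 0, 0, 0.06, 0, 0, -0.5], [0, 0, 0, 0.06, 0, 0, -0.5]]}}

```text
time_s: 26.5
position: [0.5338, -0.1188, -0.0077]
tool_rot: [[-0.004, 1.0, -0.0], [1.0, 0.004, 0.001], [0.001, -0.0, -1.0]]
ft_force: [-0.1, 5.7, 4.0]
grip_width: 0.0389
gripper_force: 60.6
```

Call:
{"op": "move_arm", "data": {"plan": [[0, 0, 0, 0.05, 0, 0, -0.5], [0, 0, 0, 0.1, 0, 0, -0.5], [0, 0, 0, 0.1, 0, 0, -0.5]]}}

```text
time_s: 26.8
position: [0.5339, -0.1188, -0.0077]
tool_rot: [[-0.004, 1.0, 0.0], [1.0, 0.004, -0.001], [-0.001, 0.0, -1.0]]
ft_force: [-2.4, -1.6, 3.7]
grip_width: 0.0392
gripper_force: 60.6
```

The rail has backed off 1.9 mm and the plunger now holds it: the position stays fixed while the pull increases. I'll release and retreat.

Call:
{"op": "move_arm", "data": {"plan": [[0, 0, 0, -0.05, 0, 0, 0.4], [0, 0, 0, -0.05, 0, 0, 0.4], [0, 0, 0, -0.05, 0, 0, 0.4], [0, 0, 0, -0.05, 0, 0, 0.4], [0, 0, 0, -0.05, 0, 0, 0.4]]}}

```text
time_s: 27.3
position: [0.5338, -0.1187, -0.0079]
tool_rot: [[-0.004, 1.0, -0.0], [1.0, 0.004, 0.0], [0.0, -0.0, -1.0]]
ft_force: [0.3, 0.6, -0.0]
grip_width: 0.0599
gripper_force: 0.0
```

Call:
{"op": "move_arm", "data": {"plan": [[0, 0, 0, 0, 0, -2, 0.4], [0, 0, 0, 0, 0, -5, 0.4], [0, 0, 0, 3, 0, -9, 0.4], [0, 0, 0, 7, 0, -13, 0.4], [0, 0, 0, 12, 0, -15, 0.4]]}}

```text
time_s: 27.8
position: [0.5342, -0.0075, 0.141]
tool_rot: [[-0.002, 1.0, 0.004], [1.0, 0.002, -0.001], [-0.001, 0.004, -1.0]]
ft_force: [0.3, 0.3, -0.4]
grip_width: 0.0595
gripper_force: 0.0
```

Call:
{"op": "move_arm", "data": {"plan": [[0, 0, 0, 4, -4, 0, 0.4], [0, 0, 0, 8, -8, 0, 0.4], [0, 0, 0, 10, -12, 0, 0.4], [0, 0, 0, 10, -12, 0, 0.4], [0, 0, 0, 10, -12, 0, 0.4]]}}

```text
time_s: 28.3
position: [0.4123, 0.0924, 0.1386]
tool_rot: [[-0.006, 1.0, 0.001], [1.0, 0.006, -0.0], [-0.0, 0.001, -1.0]]
ft_force: [0.4, -0.4, -0.3]
grip_width: 0.0597
gripper_force: 0.0
```

```bash
python3 - <<'E'
from h import *
t,s=env.get_image("top"),env.get_image("side")
delta([.5336,-.12,.1])
a,b=env.tip_of("plunger_knob",s),env.tip_of("plunger_knob",t)
print([(x["pixel"],x["conf"]) for x in a[:2]],[(x["pixel"],x["conf"]) for x in b[:2]],proj(s,[[.5336,-.233,.112],[.5336,-.233,.12]]))
cv2.imwrite("pics/fin.png",np.hstack([cv2.resize(s["color"][120:220,250:330],(400,500),interpolation=2),cv2.resize(t["color"][175:275,320:440],(400,333),interpolation=2).__class__((500,400,3),np.uint8)*0+np.pad(cv2.resize(t["color"][175:275,320:440],(400,333),interpolation=2),((0,167),(0,0),(0,0)))])[...,::-1])
E
```

```text
t 28.4 pos [0.4141 0.0913 0.1384] angx 90.22 F [ 0.8 -0.  -0.6] w 0.0597 0.0
plan [0. 0. 0.] [-21.17  11.86   3.86]
[([300.6, 144.8], 0.44)] [([408.2, 219.5], 0.7), ([267.3, 142.8], 0.37)] [[299.18483432 145.53579194]
 [299.1817709  143.4003353 ]]
```

View pics/fin.png

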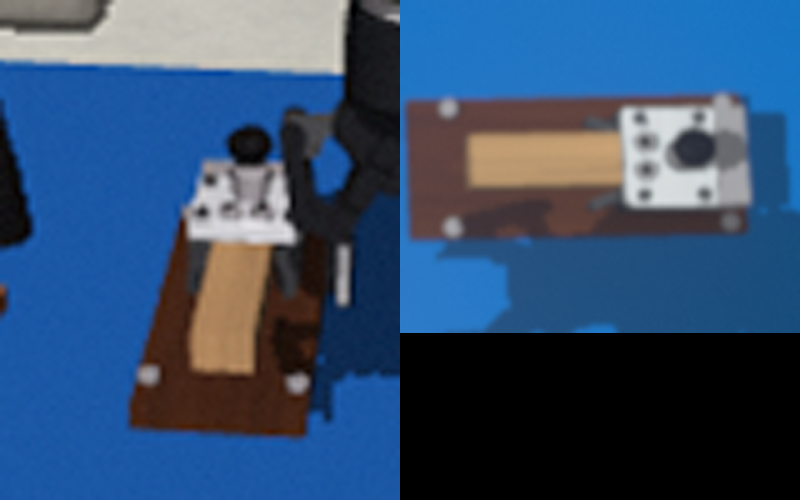

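The rail lies flat under the bridge. Its tail is at top-crop (468,160) and the knob sits low. The gripper is clear, so I'm handing in.

```bash
python3 -c "
from rig import env
print(env.close_job())"
```

```text
the job is handed in; nothing more can be done
None
```

The notched rail is in the jig, pushed up against the end stop (about 26 N of push at the wrist) and held there by the plunger. A gentle pull moved it back 1.9 mm and then it held. The gripper is clear and the job was handed in at about 28 s; no verdict came back.

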